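# Sweep the loose stoppers into the tray

## Robot

A 7-joint arm with a two-finger parallel gripper is mounted at the origin on the work surface. World frame = base frame: x ahead of the robot, y to its left, z up, the work surface at z = 0. Lengths are in m, angles in rad, forces in N, time in s.
With the tool pointing down it reaches from about 0.425 to 0.925 m from the base axis. Payload 6.8 kg.
Tool frame: the origin (TCP) lies on the front face of the gripper's body, between the roots of the fingers; the fingertips stand 73 mm ahead of it and the grasp point (between the pads) lies 54 mm ahead of it (env.nose_length is the distance from the TCP to the fingertips, in m); z points along the fingers, y is the direction in which the jaws open and shut (so a half turn about z gives the same grasp; the last joint's range is limited). The gripper opens to 85 mm and grips with 20 to 120 N. Pads are 22 mm wide; open, the fingers measure 114 mm over their backs; the gripper's body (76 mm by 85 mm) begins 54 mm behind the grasp point. The pads swing forward as they close: fully open they stand 13 mm farther back than shut.
Start: joints at [-1.358, 0.477, 0.022, 1.555, -0.011, 1.109, -0.083], TCP at [0.213, 0.641, 0.304] pointing down, gripper open.
Joint ranges: [-2.96, 2.96], [-0.34, 2.1], [-1.41, 1.46], [0.24, 2.44], [-1.37, 4.51], [0.17, 1.92], [-2.96, 2.96]. Speed limits (rad/s): [2.39, 2.39, 3.14, 3.14, 3.14, 3.14, 3.14].

## Interface

Orientations are given as a unit quaternion [w, x, y, z].
In Python, from cell import env, kin, camera, calibration, job gives the robot as it stands. The module is installed in compiled form; this text tells all that it offers. Calls block until the motion is done:
- env.reach(position, orientation): joint-space move of the TCP to a pose.
- env.movel(position, velocity=0.15, rot=None, stop_force=None): straight line of the TCP; rot=None keeps the orientation; velocity is the mean speed in m/s. With stop_force (N) it stops when the force on the tool has changed by that much, and returns True; else False.
- env.goto_joints(angles): joint-space move.
- env.grip(opening, f_grip=None): finger opening in m; f_grip is the grip in N (None keeps the last); returns when the fingers have stopped.
- env.dwell(seconds).
- kin.inverse_kinematics(position, orientation): joint angles nearest the present ones, or None.
- env.get_state(): the state.
- camera(name): name is "scene" or "top"; returns (picture, depth): 420x560x3 uint8, blue, green, red; 420x560 float32, m along the optical axis (not along the pixel's ray), 0 where there is no reading.
- calibration(name): a dict with "fx", "fy", "cx", "cy" (pixels), "k1" (the pictures are not rectified: a ray, as slopes to the right and down, at radius r is drawn at 1 + k1 r^2 times it, then the intrinsics apply), "rvec" (rotation vector, rad) and "tvec" (3), from world to camera coordinates, as OpenCV has them. Camera axes: x right, y down, z forward; pixel columns grow to the right and rows downward; lengths in m; the calibration is good to about 2 mm. A picture is of the moment at which its call begins. calibration takes no time and is no camera call.
A pose or a line that the arm cannot do raises env.PlanningError and nothing moves.
- job.job_done(): hands the job in, once; it reports no verdict.
The state is a dict: "time": time; "qpos": joint angles; "joint_velocities": joint speeds; "joint_torque": joint torques, N m; "tcp_pos": TCP position; "orientation": TCP orientation; "force": force on the tool from outside, world axes, zero at the start; "torque": the same for the moment, N m; "opening": finger opening in m.
Only numpy, scipy, OpenCV 4.12 (cv2) and the standard library are available. Lean on these libraries where they do the work, as an engineer would, in place of code of your own. Each camera call takes 0.05 s, during which the arm holds its last target.

## Task

Sweep the three loose purple tube stoppers along the counter through the open front of the low blue tray until all three are completely inside it. Push them steadily: do not pick any up and do not flick them. Leave the green stopper, the jar, the tape roll, the marker and the bottle where they stand.

Things in the scene. Friction and masses are not known exactly. Their poses are not given: they have to be found in the camera images.
- tray: low blue tray fixed to the counter: three walls 30 mm high, 4 mm thick, floor flush with the counter (no sill). Inside 110 mm deep (its y), 160 mm wide (its x). Origin: centre of the floor, at counter height. +y (roughly world +y) points to the back wall, inner face at +55 mm; the front at -55 mm is wholly open. Stoppers stand 140 to 240 mm before the origin in four lanes 54 mm apart
- purple_a: purple tube stopper, a cylinder 22 mm in diameter and 20 mm tall with a black top, 11 to 19 g, standing upright and loose on the counter; origin at its centre, 10 mm above its underside
- purple_b: purple tube stopper, a cylinder 22 mm in diameter and 20 mm tall with a black top, 11 to 19 g, standing upright and loose on the counter; origin at its centre, 10 mm above its underside
- purple_c: purple tube stopper, a cylinder 22 mm in diameter and 20 mm tall with a black top, 11 to 19 g, standing upright and loose on the counter; origin at its centre, 10 mm above its underside
- green_stopper: green tube stopper, a cylinder 22 mm in diameter and 20 mm tall with a black top, 11 to 19 g, standing upright and loose on the counter; origin at its centre, 10 mm above its underside; stands among the purple ones and is to be left alone
- jar: cream specimen jar with a white lid, 46 mm in diameter and 48 mm tall, loose, near the stoppers; origin at the centre of its underside
- tape_roll: flat roll of yellow tape lying down, 56 mm outer diameter, 22 mm tall, loose, near the stoppers; origin at the centre of its underside
- marker: white marker with a black cap, 127 mm long (from -62.5 to +64.5 mm along its x), 15 mm wide, 13 mm high, lying loose; origin under its middle
- sanitizer: clear bottle with a blue cap, 60 mm in diameter, 150 mm tall, standing loose to the right of the stoppers; origin at the centre of its underside
Things that resemble listed ones, but are neither listed nor needed, are in the scene too. Leave any orange look-alike of the purple_a alone. What is shaped like the purple_b but orange is not meant.

How it is judged:
By the outcome, as a careful person would: the job done as asked, in the order asked, and still so for the second after the job is handed in, with the robot touching nothing.
It also fails if it takes over 59 s, if anything falls off the work surface, if the arm or the gripper's body presses on something with over 40 N, if the wrist force passes 120 N, or if a joint passes its speed limit or range.

## Working session

There is one attempt and no reset: what is moved stays moved. The work goes in short steps, each a Python script; the robot and the scene stay as the last script left them, time stands still between calls to the robot, and variables do not carry over. Pictures are saved under pics/ and viewed, and the job is handed in when it is done.

```bash
ls; mkdir -p pics; python3 - <<'E'
from cell import env,camera,calibration
import cv2,numpy as np
for n in("scene","top"):
    p,d=camera(n);cv2.imwrite(f"pics/{n}0.png",p);np.save(f"{n}0.npy",d);print(n,calibration(n))
s=env.get_state();print(s["time"],s["tcp_pos"],s["orientation"],s["opening"],env.nose_length)
E
```

```text
pics
scene {'fx': 387.1493182919481, 'fy': 387.1493182919481, 'cx': 276.8517668268221, 'cy': 212.1077598786441, 'k1': 0.0009124404318723072, 'rvec': array([ 1.9174881 ,  1.68254367, -0.60766186]), 'tvec': array([-0.0215617 , -0.42555646,  1.11220131])}
top {'fx': 494.82654835666455, 'fy': 494.82654835666455, 'cx': 274.7706097639133, 'cy': 213.95809490597355, 'k1': -0.15979786025218956, 'rvec': array([ 2.19171486, -2.17942497,  0.06787343]), 'tvec': array([-0.02897317,  0.58885529,  0.99415903])}
0.1 [0.2127594  0.64017212 0.30298925] [-5.83790956e-05  1.59736412e-01  9.87159356e-01 -8.25656568e-04] 0.08532921761936464 0.0726
```

View pics/top0.png

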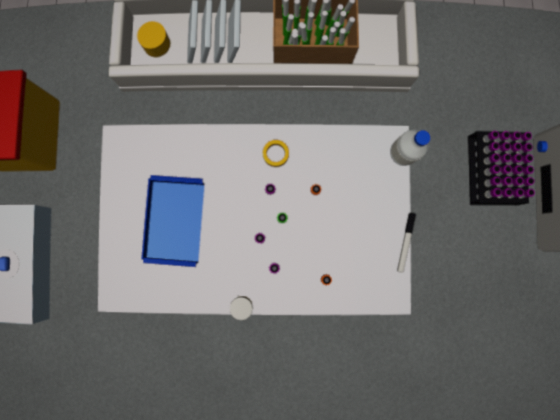

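View pics/scene0.png

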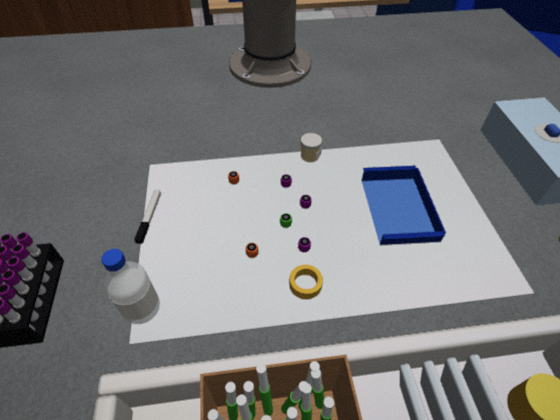

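The top view shows the tray at about (174,221) with its open front facing right. The purple stoppers are at (270,189), (260,238) and (274,268), and the green one is at (282,218). The orange look-alikes are at (316,189) and (326,280). Next I'll take an enlarged crop and convert pixels to positions.

```bash
cat > h.py <<'E'
import cv2,numpy as np
from cell import env,kin,camera,calibration,job
def _c(n):
    c=calibration(n);K=np.array([[c["fx"],0,c["cx"]],[0,c["fy"],c["cy"]],[0,0,1]]);D=np.array([c["k1"],0,0,0.]);R=cv2.Rodrigues(c["rvec"])[0];return K,D,R,c
def w(n,uv,z):
    K,D,R,c=_c(n);x,y=cv2.undistortPoints(np.array([[uv]],float),K,D)[0,0]
    o=-R.T@c["tvec"];d=R.T@np.array([x,y,1.]);return o+d*(z-o[2])/d[2]
def px(n,P):
    K,D,R,c=_c(n);return cv2.projectPoints(np.array(P,float).reshape(-1,1,3),c["rvec"],c["tvec"],K,D)[0][:,0]
def blobs(n,p,kind):
    h=cv2.cvtColor(p,cv2.COLOR_BGR2HSV)
    lo,hi={"purple":((135,80,25),(165,255,255)),"green":((45,80,25),(80,255,255)),"orange":((3,120,60),(18,255,255))}[kind]
    m=cv2.inRange(h,lo,hi);m=cv2.morphologyEx(m,cv2.MORPH_CLOSE,np.ones((7,7)))
    k,l,st,ce=cv2.connectedComponentsWithStats(m)
    return [(ce[i],st[i,4]) for i in range(1,k) if st[i,4]>20]
E
python3 - <<'E'
from h import *
p=cv2.imread("pics/top0.png");d=np.load("top0.npy")
for k in("purple","green","orange"):
    for c,a in blobs("top",p,k):
        if 220<c[0]<350 and 150<c[1]<300: print(k,c.round(1),a,w("top",c,.015).round(4))
for n,u,z in(("jar",(241,308.5),.048),("tape",(276,152.5),.022),("markcap",(411,214),.01),("markend",(402,271),.01)): print(n,w("top",u,z).round(4))
cr=p[110:330,130:350];cv2.imwrite("pics/crop0.png",cv2.resize(cr,(792,600)[:1]*1+(600,) if 0 else (600,600),interpolation=cv2.INTER_CUBIC))
cv2.imwrite("pics/tray0.png",cv2.resize(p[165:275,130:220],(480,587),interpolation=cv2.INTER_CUBIC))
E
```

```text
purple [269.9 188.6] 77 [ 0.6417 -0.0154  0.015 ]
purple [259.5 237.8] 77 [0.5402 0.0054 0.015 ]
purple [274.  267.7] 76 [ 0.4791 -0.0246  0.015 ]
green [281.7 217.5] 82 [ 0.5821 -0.0399  0.015 ]
orange [315.5 189.2] 78 [ 0.6411 -0.1095  0.015 ]
orange [325.9 279.4] 84 [ 0.4555 -0.1311  0.015 ]
jar [0.3992 0.04   0.048 ]
tape [ 0.7161 -0.0275  0.022 ]
markcap [ 0.5911 -0.3105  0.01  ]
markend [ 0.4724 -0.2905  0.01  ]
```

```bash
python3 - <<'E'
from h import *
p=cv2.imread("pics/scene0.png")
for k in("purple","green","orange"):
    for c,a in blobs("scene",p,k):
        if 210<c[0]<350 and 150<c[1]<265: print(k,c.round(1),a,w("scene",c,.012).round(4))
E
```

```text
purple [285.7 180.7] 103 [ 0.4812 -0.0233  0.012 ]
purple [305.3 201.1] 112 [0.5416 0.0067 0.012 ]
purple [304.1 244.2] 140 [ 0.6426 -0.0137  0.012 ]
green [285.6 219.9] 126 [ 0.5833 -0.0385  0.012 ]
orange [233.5 178.4] 83 [ 0.4607 -0.1292  0.012 ]
orange [251.6 249.7] 141 [ 0.6422 -0.1081  0.012 ]
```

View pics/tray0.png

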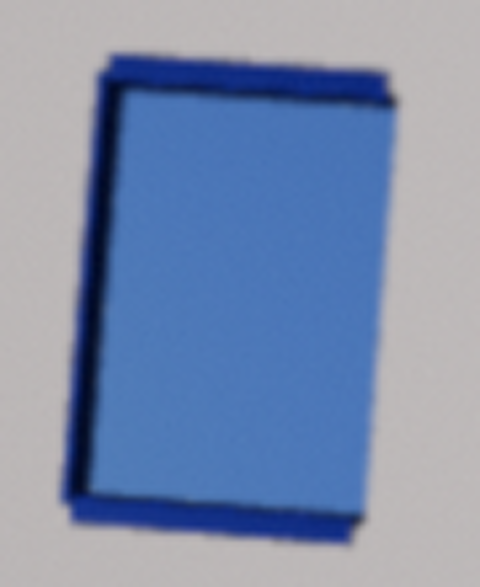

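View pics/crop0.png

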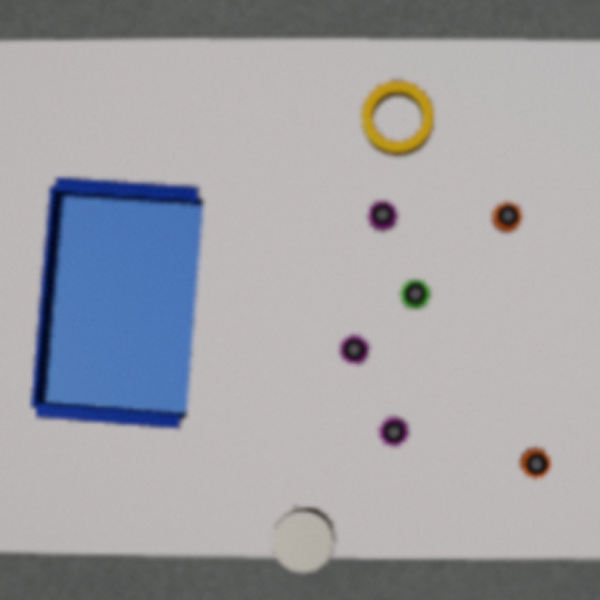

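```bash
python3 - <<'E'
from h import *
s=5.333
f=lambda x,y:w("top",(130+x/s-.4,165+y/s-.4),0)
fr=f(396,102);fl=f(362,516);bl=f(88,494)  # floor corners front+x, front-x, back-x (back inner)
br=f(122,92)
print(fr,fl,br,bl)
print(np.linalg.norm(fr-fl),np.linalg.norm(fl-bl),np.linalg.norm(fr-br))
ax=(fr-fl)+(br-bl);ay=(br-fr)+(bl-fl)
a=np.arctan2(ax[1],ax[0]);b=np.arctan2(-ay[0],ay[1]);print("yaw",a,b)
X=np.array([np.cos(a),np.sin(a)]);Y=np.array([-X[1],X[0]])
m=(fr+fl)[:2]/2; o=m+Y*.055; print("origin",o)
for n,q in dict(pa=(.6421,-.0146),pb=(.5409,.006),pc=(.4801,-.024),g=(.5827,-.039),jar=(.399,.04),tape=(.716,-.0275)).items():
    v=np.array(q)-o;print(n,(v@X).round(4),(v@Y).round(4))
E
```

```text
[0.65329395 0.1241432  0.        ] [0.49026614 0.13518884 0.        ] [0.65715896 0.2343165  0.        ] [0.49757639 0.244613   0.        ]
0.16340156598557423 0.10966807417812258 0.11024107174042304
yaw -0.06605827588618364 -0.050845866771628556
origin [0.57541061 0.18454606]
pa 0.0797 -0.1943
pb -0.0226 -0.1804
pc -0.0813 -0.2144
g 0.022 -0.2226
jar -0.1665 -0.1559
tape 0.1543 -0.2023
```

```bash
cat >> h.py <<'E'
A=-0.058;X=np.array([np.cos(A),np.sin(A)]);Y=np.array([-X[1],X[0]]);O=np.array([.5754,.1845])
T=lambda p:O+p[0]*X+p[1]*Y          # tray -> world
L=lambda q:np.array([(np.array(q[:2])-O)@X,(np.array(q[:2])-O)@Y])
from scipy.spatial.transform import Rotation as Ro
def quat(d,s): # tool z down, jaw y = perpendicular to push dir d (world xy)
    y=s*np.array([d[1],-d[0],0]);z=np.array([0,0,-1.]);x=np.cross(y,z)
    q=Ro.from_matrix(np.c_[x,y,z]).as_quat();return np.r_[q[3],q[:3]]
PLAN=dict(b=((.5409,.006),(-.008,.028)),c=((.4801,-.024),(-.038,.0)),a=((.6421,-.0146),(.038,.0)))
OFF=.0195
def path(k,gap=.014):
    p=np.array(PLAN[k][0]);e=T(PLAN[k][1]);d=(e-p)/np.linalg.norm(e-p)
    return d,p-d*(OFF+gap),p-d*(OFF-.002),e-d*OFF
E
python3 - <<'E'
from h import *
d=np.load("top0.npy");print("cam h",w("top",(10,265),0));
for u in((10,265),(30,220),(15,120),(40,130)): 
    K,D,R,c=_c("top") if 0 else __import__("h")._c("top")
    x,y=cv2.undistortPoints(np.array([[u]],float),K,D)[0,0];z=d[u[1],u[0]]
    print(u,R.T@(np.array([x*z,y*z,z])-c["tvec"]))
for k in "bca":
    dd,p0,p1,p2=path(k)
    for s in(1,-1):
        q=quat(dd,s);print(k,s,dd.round(3),p0.round(3),p2.round(3),[None if j is None else np.round(j,2) for j in (kin.inverse_kinematics(np.r_[p,z],q) for p,z in((p0,.15),(p0,.08),(p2,.08)))])
E
```

```text
cam h [0.47489523 0.55463723 0.        ]
(10, 265) [0.47851142 0.50953092 0.07951001]
(30, 220) [0.57009125 0.46713614 0.07986492]
(15, 120) [0.74778633 0.45095824 0.18943208]
(40, 130) [0.75254363 0.45116518 0.08728836]
b 1 [0.135 0.991] [ 0.536 -0.027] [0.566 0.194] [array([-0.51,  0.52,  0.57,  2.04, -0.43,  0.7 ,  0.2 ]), array([-0.37,  0.61,  0.39,  2.06, -0.43,  0.55,  0.19]), array([-0.75,  0.69,  0.42,  1.91, -0.45,  0.64, -0.17])]
b -1 [0.135 0.991] [ 0.536 -0.027] [0.566 0.194] [array([-0.9 ,  0.92,  1.26,  2.06, -1.06,  1.05, -2.36]), array([-0.01,  0.57, -0.07,  2.03,  0.08,  0.54,  2.87]), array([-0.28,  0.65, -0.2 ,  1.88,  0.21,  0.64,  2.39])]
c 1 [0.263 0.965] [ 0.471 -0.056] [0.532 0.168] [array([-0.67,  0.51,  0.84,  2.19, -0.62,  0.69,  0.34]), array([-0.38,  0.56,  0.45,  2.2 , -0.52,  0.48,  0.22]), array([-0.74,  0.64,  0.43,  2.01, -0.47,  0.58, -0.26])]
c -1 [0.263 0.965] [ 0.471 -0.056] [0.532 0.168] [array([ 0.91,  0.69, -1.19,  2.1 ,  0.83,  0.93,  2.12]), array([-0.02,  0.51,  0.01,  2.18, -0.02,  0.45,  2.88]), array([-0.29,  0.6 , -0.16,  1.98,  0.17,  0.57,  2.31])]
a 1 [-0.145  0.989] [ 0.647 -0.048] [0.616 0.163] [array([-0.39,  0.66,  0.53,  1.77, -0.44,  0.83,  0.49]), array([-0.33,  0.75,  0.43,  1.79, -0.45,  0.71,  0.5 ]), array([-0.66,  0.73,  0.42,  1.81, -0.44,  0.69,  0.16])]
a -1 [-0.145  0.989] [ 0.647 -0.048] [0.616 0.163] [array([-0.76,  1.06,  1.26,  1.79, -1.1 ,  1.19, -2.14]), array([-0.75,  1.21,  1.25,  1.81, -1.27,  1.19, -2.05]), array([-0.17,  0.7 , -0.26,  1.78,  0.26,  0.7 ,  2.72])]
```

```bash
python3 - <<'E'
from h import *
d,p0,p1,p2=path("b");q=quat(d,1)
env.reach(np.r_[p0,.18],q);env.grip(.014,20)
print(env.get_state()["time"],env.get_state()["opening"],env.get_state()["tcp_pos"])
print(env.movel(np.r_[p0,.1],.12,stop_force=6))
r=env.movel(np.r_[p0,.079],.04,stop_force=6);s=env.get_state();print(r,s["tcp_pos"],s["force"],s["time"])
p,_=camera("scene");cv2.imwrite("pics/s1.png",cv2.resize(p[130:290,180:400],(792,576),interpolation=cv2.INTER_CUBIC))
E
```

```text
3.4333 0.01383319825102572 [ 0.53638268 -0.0271975   0.18001716]
False
False [ 0.53638364 -0.02729999  0.07890814] [ 0.09115323 -1.10616058 -1.20047972] 4.925
```

View pics/s1.png

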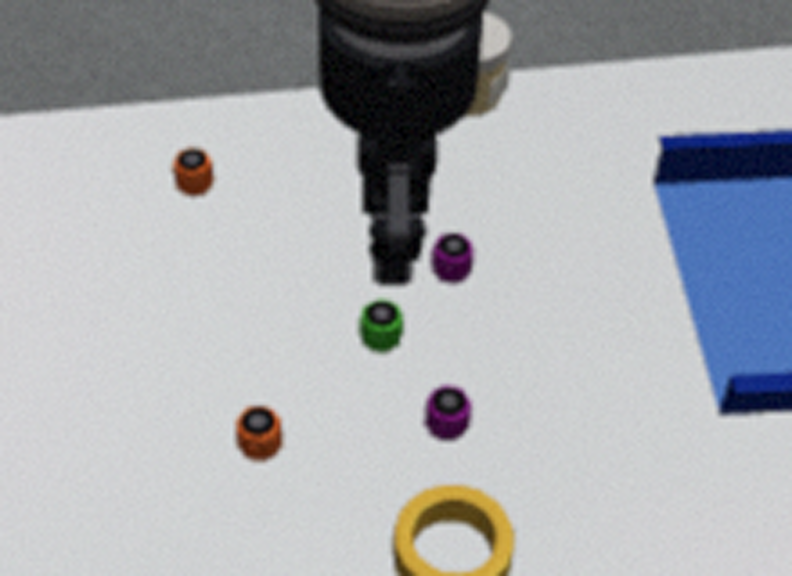

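The crop shows the fingertips just above the counter at about (392,283), behind purple_b at (452,257). The green stopper at (381,325) is clear. I'll push now.

```bash
python3 - <<'E'
from h import *
print(w("scene",(288.5,208.2),.006))
d,p0,p1,p2=path("b")
env.movel(np.r_[p1,.079],.04)
print(env.movel(np.r_[p2,.079],.07,stop_force=15));print(env.get_state()["tcp_pos"],env.get_state()["force"])
env.movel(np.r_[p2-d*.025,.079],.06)
env.movel(np.r_[p2-d*.025,.16],.15)
print(env.get_state()["time"])
d,p0,_,_=path("c");env.reach(np.r_[p0,.16],quat(d,1))
for n in("top","scene"):
    p,_=camera(n);cv2.imwrite(f"pics/{n}2.png",p)
    for k in("purple","green"):
        for c,a in blobs(n,p,k):
            W=w(n,c,.014)
            if .4<W[0]<.7 and -.08<W[1]<.25: print(n,k,c.round(1),a,W.round(4),L(W).round(4))
print(env.get_state()["time"])
E
```

```text
[ 0.55025957 -0.02782145  0.006     ]
False
[0.56640716 0.1934097  0.07901409] [-0.04569185 -1.10158537 -0.04219159]
9.8917
top purple [269.9 188.7] 76 [ 0.6417 -0.0152  0.014 ] [ 0.0778 -0.1955]
top purple [160.5 222.4] 83 [0.5704 0.2116 0.014 ] [-0.0065  0.0267]
top green [281.7 217.5] 82 [ 0.5821 -0.0399  0.014 ] [ 0.0197 -0.2236]
scene purple [285.7 180.4] 108 [ 0.4824 -0.0236  0.014 ] [-0.0808 -0.2131]
scene purple [411.6 202.5] 121 [0.5735 0.2113 0.014 ] [-0.0034  0.0267]
scene purple [304.1 244.1] 139 [ 0.6438 -0.014   0.014 ] [ 0.0798 -0.1942]
scene green [285.6 220. ] 124 [ 0.585  -0.0387  0.014 ] [ 0.0225 -0.2223]
10.95
```

View pics/scene2.png

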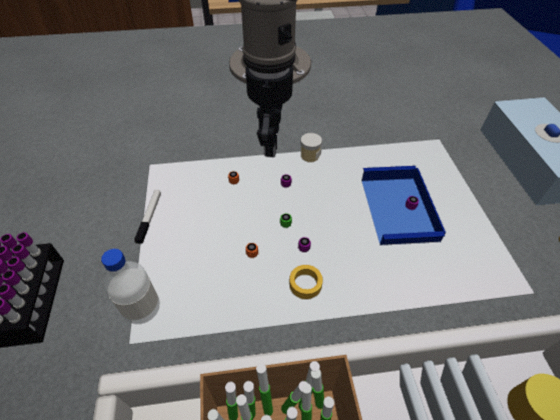

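purple_b is inside the tray at (412,202), about 1–2 mm from where I aimed, and nothing else has moved. Next are c and a.

```bash
cat > go.py <<'E'
import sys
from h import *
k,nxt=sys.argv[1],sys.argv[2]
d,p0,p1,p2=path(k)
print(env.movel(np.r_[p0,.10],.12,stop_force=8),env.movel(np.r_[p0,.079],.05,stop_force=8))
env.movel(np.r_[p1,.079],.04)
print(env.movel(np.r_[p2,.079],.07,stop_force=15));print(env.get_state()["tcp_pos"],env.get_state()["force"])
env.movel(np.r_[p2-d*.025,.079],.06)
env.movel(np.r_[p2-d*.025,.16],.15)
if nxt=="-": env.reach(np.array([.45,-.15,.25]),quat(d,1))
else:
    d,p0,_,_=path(nxt);env.reach(np.r_[p0,.16],quat(d,1))
for n in("top","scene"):
    p,_=camera(n);cv2.imwrite(f"pics/{n}_{k}.png",p)
    for c_ in("purple","green","orange"):
        for c,a in blobs(n,p,c_):
            W=w(n,c,.014)
            if .4<W[0]<.7 and -.15<W[1]<.25: print(n,c_,c.round(1),a,W.round(4),L(W).round(4))
print(env.get_state()["time"])
E
python3 go.py c a
```

```text
False False
False
[0.53231949 0.1677258  0.07902039] [ 0.00614738 -0.04881827  0.30632484]
top purple [160.6 222.5] 83 [0.5703 0.2115 0.014 ] [-0.0067  0.0267]
top purple [172.5 237.7] 83 [0.5389 0.1857 0.014 ] [-0.0365 -0.0009]
top orange [316.9 190.1] 43 [ 0.6392 -0.1124  0.014 ] [ 0.0809 -0.2927]
top orange [325.8 279.4] 83 [ 0.4554 -0.1311  0.014 ] [-0.1015 -0.322 ]
scene purple [393.5 192.1] 114 [0.5424 0.1851 0.014 ] [-0.033  -0.0013]
scene purple [411.6 202.7] 118 [0.574  0.2111 0.014 ] [-0.0029  0.0264]
scene purple [304.  244.1] 140 [ 0.6439 -0.0141  0.014 ] [ 0.0799 -0.1943]
scene green [281.7 221.7] 24 [ 0.588  -0.0466  0.014 ] [ 0.026 -0.23 ]
scene orange [233.4 177.6] 96 [ 0.4605 -0.1293  0.014 ] [-0.0965 -0.3199]
scene orange [251.6 249.7] 139 [ 0.6438 -0.108   0.014 ] [ 0.0852 -0.288 ]
18.225
```

View pics/scene_c.png

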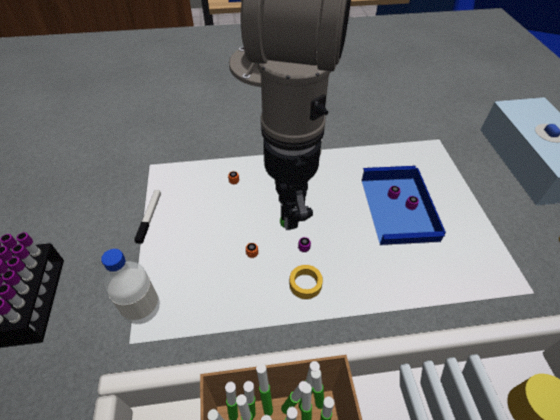

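Two purple stoppers are inside the tray, at (394,192) and (412,202). The gripper is hovering behind purple_a at (304,244).

```bash
python3 go.py a -; python3 -c "
import cv2;p=cv2.imread('pics/top_a.png');cv2.imwrite('pics/tray_a.png',cv2.resize(p[130:330,120:430],(775,500),interpolation=cv2.INTER_CUBIC))"
```

```text
False False
False
[0.61617727 0.16276363 0.07901909] [ 0.47119568  0.0705691  -0.07369012]
top purple [175.2 201.3] 82 [0.6145 0.1814 0.014 ] [ 0.0392 -0.0008]
top purple [160.6 222.5] 84 [0.5704 0.2114 0.014 ] [-0.0066  0.0266]
top purple [172.6 237.8] 82 [0.5388 0.1856 0.014 ] [-0.0366 -0.001 ]
top green [281.7 217.5] 82 [ 0.5821 -0.0399  0.014 ] [ 0.0197 -0.2236]
top orange [315.5 189.2] 78 [ 0.6413 -0.1096  0.014 ] [ 0.0828 -0.2897]
top orange [325.9 279.4] 84 [ 0.4554 -0.1312  0.014 ] [-0.1015 -0.3221]
scene purple [393.5 192.1] 115 [0.5423 0.1851 0.014 ] [-0.0331 -0.0013]
scene purple [411.6 202.5] 120 [0.5736 0.2112 0.014 ] [-0.0033  0.0266]
scene purple [404.3 221.6] 131 [0.6176 0.181  0.014 ] [ 0.0423 -0.001 ]
scene green [285.6 219.9] 129 [ 0.5849 -0.0387  0.014 ] [ 0.0224 -0.2223]
scene orange [233.4 177.6] 96 [ 0.4605 -0.1293  0.014 ] [-0.0965 -0.3199]
scene orange [251.6 249.7] 140 [ 0.6437 -0.108   0.014 ] [ 0.0851 -0.2881]
25.625
```

View pics/scene_a.png

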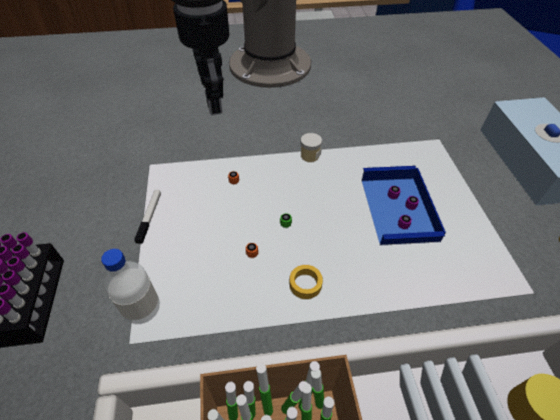

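View pics/tray_a.png

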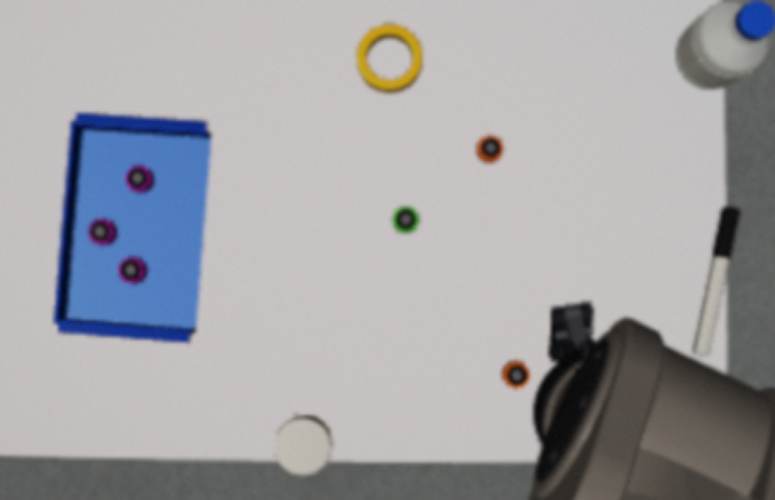

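All three purple stoppers stand upright well inside the tray, at crop positions (140,179), (103,231) and (132,270). The green stopper, orange look-alikes, jar, tape, marker and bottle are where they were, and the arm is clear.

```bash
python3 -c "
from cell import job,env
job.job_done();print(env.get_state()['time'])"
```

```text
the job is handed in; nothing more can be done
the job is handed in; nothing more can be done
```

All three purple stoppers are inside the tray, and the job was handed in at about 26 s of the 59 s allowed. I pushed them in one at a time (b, c, then a) at about 0.07 m/s, cradled against the fingertips set 14 mm apart. None was gripped or lifted.

**Stoppers:** The last pictures from both cameras show them upright, at tray x, y of about (+40, −1), (−5, +27) and (−35, −1) mm. To be fully inside they need |x| below 69 mm and |y| below 44 mm. The two cameras differ by about 3 mm, far less than the margin.

**Other objects:** The green stopper and both orange look-alikes measured the same to within 1 mm before and after. The jar, tape, marker and bottle looked unmoved in the pictures. The gripper ended well above the counter, touching nothing.

**Forces:** None of the pushes reached the 15 N stop I had set. No checks failed.

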